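Wedge the rocking parts cabinet

TASK

The small parts cabinet rocks because its near right foot is too short. Using the fingertips only, push the wooden wedge along the table, thin end first, under that foot until the cabinet no longer rocks, without lifting either of them, jacking the cabinet up or shoving it aside. Then press down firmly on the cabinet's top above the short foot to feel that it no longer gives, and leave it standing level on the wedge, with the other things on the table undisturbed.

Things in the scene. Friction and masses are not known exactly. Their poses are not given: they have to be found in the camera images.
- cabinet: plywood parts cabinet, 180 (x) x 200 (y) mm, flat smooth laminate top 100 mm above the table, body on 25 mm high feet, about 2.5 kg. Origin at table level under its centre; x from front to back, y to its left. Fixed drawers at the front (facing the robot), knobs stick out 20 mm. Tapered rubber feet at (70, 80), (70, -80), (-70, 80) mm; the front right foot is short. Untouched, it stands level on the three
- short_foot (a point): point on the short foot's axis at the cabinet's underside, (-70, -80, 25) mm in the cabinet's frame, 20 mm in from the front and the right side; axes as the cabinet's. The foot is a steel stud 18 mm across with a round end, which hangs 5 to 12 mm above the table, different each time and not told: find by touch
- press_spot (a point): point on the cabinet's flat top straight above the short foot, (-70, -80, 100) mm in its frame: where to test. Unwedged, 3 to 6 N down here makes the cabinet rock over onto the short foot (a drop of 5 to 12 mm), and let go it rocks back. A firm press is some 8 to 15 N, held half a second; wedged, it gives under 2 mm here
- wedge: loose wooden wedge, 160 mm long (x), 38 wide (y), 0.1 kg. Origin in its underside, at the middle; x points to the thin end. 3 mm thick at x = +80 mm, growing evenly to 25 mm at x = -80. Lies in front of the cabinet, thin end 25 to 60 mm short of the foot, roughly in line. Slides with about 1 N; when it bears on the foot the push rises to 3 to 6 N. Once under, friction keeps it in place
- wedge_thick (a point): centre of the wedge's thick end face (38 mm wide, 25 mm high, upright), half-way up: the face to push on; axes as the wedge's
- wedge_thin (a point): centre of the wedge's thin edge; axes as the wedge's. At the start the wedge may be up to 18 mm off to one side and 0.3 rad askew, so it may need aiming at the foot first: nudged sideways between its middle and the thin end, it turns about its heavier thick end
- handle_block: bystander: hardwood block 34 x 130 x 26 mm lying to the right, beyond the cable; origin under its centre
- steel_cup: bystander: light steel cup, 77 mm across, 101 mm high, standing to the right; origin under its centre
- oil_can: bystander: red oil can with thin spout, 68 x 97 x 159 mm; origin under its centre

How it is judged (in metres and radians):
On the way:
1. with the wedge under the short foot, the fingers press on the cabinet (over 6 N), the foot bears on the wedge and the cabinet stays level (x of short_foot in the frame of wedge between -0.065 and 0.075 m and y of short_foot in the frame of wedge between -0.019 and 0.019 m and angle between cabinet's own z axis and vertical below 0.012 rad and contact force between the fingers and cabinet above 6 N and contact force between wedge and cabinet above 2 N), for 0.2 s.
At the end, for the whole second after the job is handed in: the short foot stands over the wedge (at least 5 mm from its thin edge, 15 mm from its thick end and its axis not beyond the sides), the wedge lies on the table, the cabinet is level within 0.012 rad (about 1.3 mm of play or lift at the short foot), within 30 mm of where it stood, and all is at rest (x of short_foot in the frame of wedge between -0.065 and 0.075 m and y of short_foot in the frame of wedge between -0.019 and 0.019 m and angle between cabinet's own z axis and vertical below 0.012 rad and linear speed of each of cabinet, wedge below 0.01 m/s and height (world z) of wedge below 0.004 m and distance of cabinet from where it was at the start of the episode below 0.03 m); the robot touches nothing.
It fails at once if the wedge is lifted off the table (by over 15 mm) (height (world z) of wedge above 0.015 m).
It fails at once if the cabinet is lifted (by over 15 mm) (height (world z) of cabinet above 0.015 m).
It fails at once if the cabinet is shoved aside by over 30 mm (distance of cabinet from where it was at the start of the episode above 0.03 m).
It fails at once if a bystander is moved by over 30 mm (distance of any of handle_block, steel_cup, oil_can from where it was at the start of the episode above 0.03 m).
It also fails if it takes over 67 s, if anything falls off the work surface, if the arm or the gripper's body presses on something with over 40 N, if the wrist force passes 120 N, or if a joint passes its speed limit or range.

ROBOT

A 6-joint arm with a two-finger parallel gripper is mounted at the origin on a cart in front of the work surface, level with it; the furniture and walls round the work are solid. World frame = base frame: x ahead of the robot, y to its left, z up, the work surface at z = 0. Lengths are in mm, angles in rad, forces in N, time in s.
With the tool pointing down it reaches from about 350 to 975 mm from the base axis. Payload 7.1 kg.
Tool frame: the origin (TCP) lies midway between the tips of the shut fingers; the grasp point (between the pads) lies 19 mm behind it; z points along the fingers, y is the line along which they close (so a half turn about z gives the same grasp; the last joint's range is limited). The gripper opens to 88 mm and grips with 3 to 60 N. Pads are 20 mm wide; open, the fingers measure 115 mm over their backs; the gripper's body (75 mm by 178 mm) begins 61 mm behind the grasp point.
Start: joints at [-1.341, 0.423, 1.63, -0, 1.089, -0.019], TCP at [153.92, -605.734, 222.675] pointing down, gripper open.
Joint ranges: [-3, 3], [-0.9, 2.11], [0.09, 2.58], [-1.31, 4.45], [0.11, 2.69], [-2.54, 2.54]. Speed limits (rad/s): [2.39, 2.39, 3.01, 3.14, 3.14, 3.14].

INTERFACE

Orientations are given as a unit quaternion [w, x, y, z].
In Python, from cell import env, optics, order gives the robot as it stands.
- The arm moves only by the tool drive_tool, never from a script. Its argument "targets" is a list that holds one entry, the list of rows, each a list of 5 numbers: the finger opening in m, from 0 to 0.0878, then the shift along the tool's x, y, z in m, then the turn about the tool's z in rad. In form: [[[fingers, dx, dy, dz, yaw], ...]]. A call has exactly 8 rows; each row shifts and turns the commanded pose from where the row before left it, along the tool's axes as they then stand; what a row does not reach is not made up. A row lasts 1/8 s, in which the tool goes at most 62.5 mm and 10.7 degrees, less where a joint would pass 70% of its speed; a pose out of reach is approached as far as the arm can. A call with a gripper value outside its range is refused whole. The fingers move at their own pace and stop on an object; "grip_force" is the grip in N (left out, the last holds). Time passes only in rows, so rows that do not move let the fingers close, or fill a call up. It gives the time, the measured TCP pose, the force, the opening and the grip force at its end, in the units of the state.
- env.sense(): the state, without advancing time (a new reading comes with each control period).
- optics.get_image(name): name is "side" or "top" or "wrist"; returns the picture (400x640x3 uint8, red, green, blue); there is no depth.
- optics.calibration(name): a dict with "vertical_fov" (degrees; the focal length in pixels is half the picture's height over the tangent of half this angle, whatever the lens; pixels are square), "cx", "cy" (the principal point, pixels), "eye" and "orientation" of the camera in the world. Camera axes: x right, y down, z forward; pixel columns grow to the right and rows downward; lengths in mm; the calibration is good to about 2 mm. A picture is of the moment at which its call begins: read the wrist's pose just before it. calibration takes no time and is no camera call; for the wrist camera it gives the pose at the moment of the call.
- order.sign_off(): hands the job in; it is judged then, once.
The state is a dict: "time_s": time; "qpos": joint angles; "qvel": joint speeds; "effort": joint torques, N m; "tcp_pos": TCP position; "ee_rot": TCP orientation; "wrist_force": force on the tool from outside, world axes, zero at the start; "wrist_torque": the same for the moment, N m; "opening": finger opening in mm; "grasp_force": force on a finger pad.
Only numpy, scipy, OpenCV 4.12 (cv2) and the standard library are available. Lean on these libraries where they do the work, as an engineer would, in place of code of your own. Each camera call takes 0.05 s, during which the arm holds its last target. There are 200 camera calls.

## Working session

There is one attempt and no reset: what is moved stays moved. The work goes in short steps, Python scripts to look and compute and a tool call to move; the robot and the scene stay as the last step left them, time stands still between calls to the robot, and variables do not carry over. Pictures are saved under pics/ and viewed, at most 10 in all, crops included, and the job is handed in when it is done.

Besides the shell and the picture viewer there is one more tool, called after ">>>" as name([rows], argument=value, ...), one row to a line, values as JSON. drive_tool: Moves the arm, as the interface text tells. Its arguments: {"type":"object","properties":{"targets":{"type":"array","items":{"type":"array","items":{"type":"array","items":{"type":"number"}}}},"grip_force":{"type":"number"}},"required":["targets"]}

```bash
mkdir -p pics; python3 - <<'E'
from cell import env, optics, order
import cv2
for n in("top","side"):
    print(n,optics.calibration(n)); cv2.imwrite(f"pics/{n}0.png",optics.get_image(n)[:,:,::-1])
s=env.sense();print(s)
E
```

```text
top {'vertical_fov': 50.81046973265337, 'cx': 314.98999057754014, 'cy': 194.15338570709824, 'eye': array([ 540.10174955,   45.72757293, 1075.82321273]), 'orientation': array([ 0.01962606, -0.70533207,  0.70811568, -0.02633752])}
side {'vertical_fov': 55.74103350837826, 'cx': 317.77851183426895, 'cy': 200.7941400037621, 'eye': array([ 396.68155323, -564.18449919,  680.80621744]), 'orientation': array([-0.40392385,  0.90093194, -0.1427132 ,  0.0692828 ])}
{'time_s': 0.1, 'qpos': array([-1.34099116e+00,  4.23772861e-01,  1.63058465e+00, -1.88787993e-05,
        1.08859704e+00, -1.89549636e-02]), 'qvel': array([-0.00052099, -0.00111661, -0.00131326,  0.00023781, -0.00043975,
       -0.00067177]), 'effort': array([-6.16634352e-04, -5.45616710e+01, -2.74321246e+01,  6.45086635e-02,
        1.87926181e-02, -3.39510564e-05]), 'tcp_pos': array([ 153.81229755, -605.27325383,  221.98552464]), 'ee_rot': array([-6.76286672e-04,  9.92273993e-01,  1.24063932e-01, -7.99697009e-05]), 'wrist_force': array([0.58520752, 0.24437691, 0.15106939]), 'wrist_torque': array([0.00964943, 0.05584183, 0.03726009]), 'grasp_force': 0.0, 'opening': 87.62720864271452}
```

View pics/top0.png

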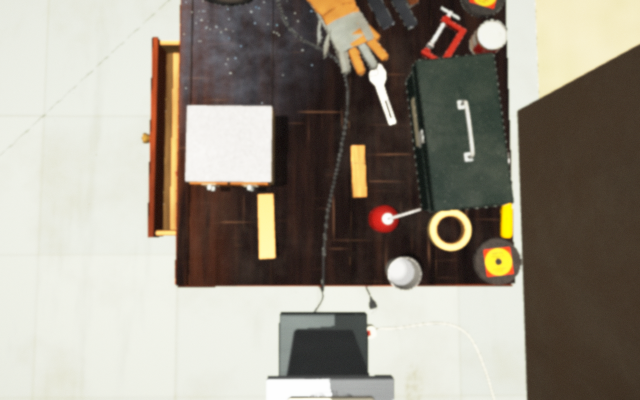

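View pics/side0.png

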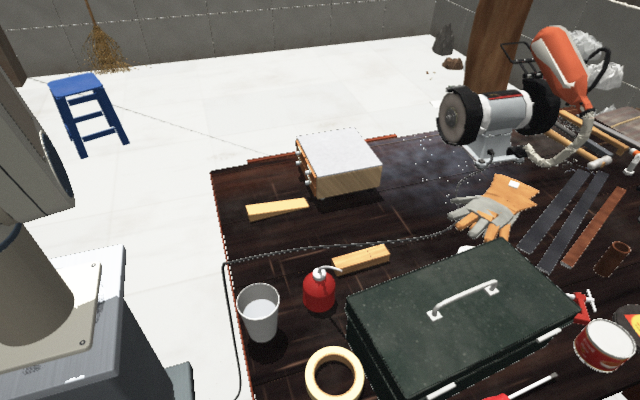

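The top view shows the cabinet top at px (186–273, 105–184), and the wedge at (258–275, 193–259) with its thin end presumably up, towards the cabinet. I'll measure both by segmentation.

```bash
cat > h.py <<'E'
import numpy as np, cv2
from scipy.spatial.transform import Rotation as R
from scipy.optimize import least_squares
def Rq(q): return R.from_quat([q[1],q[2],q[3],q[0]]).as_matrix()
def ray(c,px,z,H=400):
    f=H/2/np.tan(np.radians(c["vertical_fov"]/2))
    d=Rq(c["orientation"])@np.array([(px[0]-c["cx"])/f,(px[1]-c["cy"])/f,1])
    return c["eye"]+d*(z-c["eye"][2])/d[2]
def proj(c,P):
    f=200/np.tan(np.radians(c["vertical_fov"]/2))
    p=(np.atleast_2d(P)-c["eye"])@Rq(c["orientation"])
    return p[:,:2]/p[:,2:]*f+[c["cx"],c["cy"]]
E
python3 - <<'E'
from h import *
from cell import optics
c=optics.calibration("top")
im=cv2.imread("pics/top0.png")
hsv=cv2.cvtColor(im,cv2.COLOR_BGR2HSV)
print(hsv[225,266],hsv[198,266],hsv[255,266],hsv[150,230],hsv[184,230])
def rect(m,x0,y0,x1,y1):
    k=np.zeros_like(m);k[y0:y1,x0:x1]=m[y0:y1,x0:x1]
    cs,_=cv2.findContours(k,cv2.RETR_EXTERNAL,cv2.CHAIN_APPROX_NONE)
    b=max(cs,key=cv2.contourArea); r=cv2.minAreaRect(b); ap=cv2.approxPolyDP(b,4,True)[:,0]
    return r,cv2.boxPoints(r),ap
m=(hsv[:,:,2]>110).astype(np.uint8)
r,b,ap=rect(m,245,189,290,275);print("wedge",r,b.tolist(),ap.tolist())
for p in b: 
    z=3 if p[1]<225 else 25
    print(p,ray(c,p,z)[:2])
m=((hsv[:,:,2]>150)&(hsv[:,:,1]<60)).astype(np.uint8)
r,b,ap=rect(m,180,90,285,200);print("cab",r,ap.tolist())
for p in b: print(p,ray(c,p,100)[:2])
E
python3 - <<'E'
import cv2
a=cv2.imread("pics/top0.png")[90:270,170:300];b=cv2.imread("pics/side0.png")[120:230,235:395]
cv2.imwrite("pics/c.png",cv2.resize(a,None,fx=3.3,fy=3.3,interpolation=cv2.INTER_CUBIC))
E
```

```text
[ 28  84 255] [ 26  94 255] [ 28  74 255] [ 23   4 245] [ 13 181 142]
wedge ((266.0, 226.0), (66.0, 18.0), 90.0) [[257.0, 193.0], [275.0, 193.0], [275.0, 259.0], [257.0, 259.0]] [[258, 193], [258, 258], [271, 259], [273, 193]]
[257. 193.] [613.41575554 183.2781111 ]
[275. 193.] [613.2502693  137.41112413]
[275. 259.] [448.10160876 135.21626577]
[257. 259.] [448.32693613 179.68935071]
cab ((228.34890747070312, 143.04034423828125), (86.69251251220703, 76.9341812133789), 0.6902771592140198) [[187, 105], [186, 181], [271, 181], [271, 106]]
[184.54237 180.98244] [635.34211455 338.88668481]
[185.46922 104.05384] [816.7475117  339.58824216]
[272.15546 105.09825] [813.92627104 136.20617079]
[271.22858 182.02686] [632.23329351 137.92958474]
```

View pics/c.png

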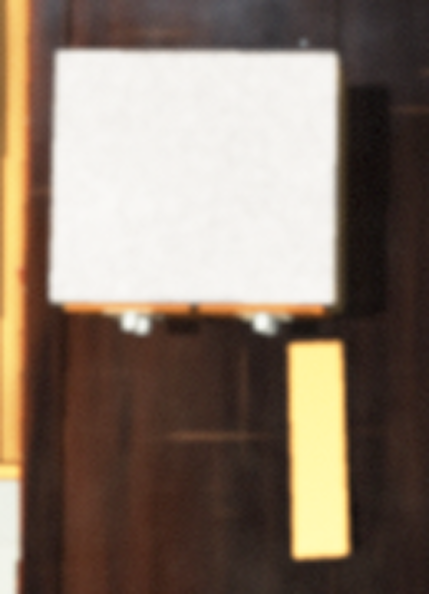

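The crop shows the wedge nearly straight, its thin corners at about px (257, 193.6) and (273, 193.6) and its thick end at about (259–276, 259). The cabinet is nearly axis-aligned. Next: fit the model poses.

```bash
python3 - <<'E'
from h import *
from cell import optics
c=optics.calibration("top")
def pose(p,L): 
    s,k=np.sin(p[2]),np.cos(p[2]); M=np.array([[k,-s,0],[s,k,0],[0,0,1]])
    return np.array(L,float)@M.T+[p[0],p[1],0]
def fit(L,crop,x0):
    px=np.array(crop)/3.3+[170,90]-0.35
    r=least_squares(lambda p:(proj(c,pose(p,L))-px).ravel(),x0,x_scale=[1,1,.01]); return r.x,r.fun.round(1)
w,e=fit([[80,19,3],[80,-19,3],[-80,-19,25],[-80,19,25]],[[288,342],[341,342],[349,556],[294,559]],[530,160,0]);print("wedge",w,e)
k,e=fit([[90,100,100],[90,-100,100],[-90,-100,100],[-90,100,100]],[[55,50],[336,52],[340,304],[49,303]],[724,238,0]);print("cab",k,e)
f=pose(k,[[-70,-80,0]])[0]; print("foot",f,"in wedge",pose([0,0,-w[2]],[f-[w[0],w[1],0]]))
print("thick",pose(w,[[-80,0,12.5]]),"thin",pose(w,[[80,0,3]]))
E
```

```text
wedge [5.30835699e+02 1.58900809e+02 4.85801735e-02] [ 0.7  1.1 -0.5  0.3 -0.7 -0.7  0.6 -0.7]
cab [ 7.23782696e+02  2.37224111e+02 -1.91494378e-03] [ 0.2  0.4  0.3 -0.2 -1.2 -0.3  0.7  0.1]
foot [653.62962924 157.35830352   0.        ] in wedge [[122.57415371  -7.50369001   0.        ]]
thick [[450.9300822  155.01592368  12.5       ]] thin [[610.74131667 162.78569445   3.        ]]
```

>>> drive_tool([
  [[0.016,0,0,0,0.1245],[0.016,0,0,0,0.1245],[0.016,0.03,-0.05,0,0],[0.016,0.03,-0.05,0,0],[0.016,0.03,-0.05,0,0],[0.016,0.03,-0.05,0,0],[0.016,0.03,-0.05,0,0],[0.016,0.03,-0.05,0,0]],
])

```text
time_s: 1.1
tcp_pos: [334.5, -304.0, 222.6]
ee_rot: [-0.0, 1.0, -0.0, 0.0]
wrist_force: [1.6, -0.5, -0.5]
opening: 16.5
grasp_force: 0.0
```

>>> drive_tool([
  [[0.016,0.009,-0.0576,0,0],[0.016,0.009,-0.0576,0,0],[0.016,0.009,-0.0576,0,0],[0.016,0.009,-0.0576,0,0],[0.016,0.009,-0.0576,0,0],[0.016,0.009,-0.0576,0,0],[0.016,0.009,-0.0576,0,0],[0.016,0.009,-0.0576,0,0]],
])

```text
time_s: 2.1
tcp_pos: [405.9, 157.1, 222.7]
ee_rot: [0.0, 1.0, 0.0, 0.0]
wrist_force: [0.8, -0.4, 1.2]
opening: 15.8
grasp_force: 0.0
```

>>> drive_tool([
  [[0.016,0,0,0.05,0],[0.016,0,0,0.05,0],[0.016,0,0,0.05,0],[0.016,0,0,0.03,0],[0.016,0,0,0.02,0],[0.016,0,0,0.01,0],[0.016,0,0,0,0],[0.016,0,0,0,0]],
])

```text
time_s: 3.1
tcp_pos: [406.6, 155.2, 13.3]
ee_rot: [-0.0, 1.0, -0.0, 0.001]
wrist_force: [-0.7, -0.7, 1.5]
opening: 16.0
grasp_force: 0.0
```

>>> drive_tool([
  [[0.016,0.01,0,0.005,0],[0.016,0.01,0,0,0],[0.016,0.006,0,0,0],[0.016,0.006,0,0,0],[0.016,0.006,0,0,0],[0.016,0.006,0,0,0],[0.016,0.006,0,0,0],[0.016,0.006,0,0,0]],
])

```text
time_s: 4.1
tcp_pos: [462.5, 155.0, 7.6]
ee_rot: [-0.0, 1.0, -0.0, 0.0]
wrist_force: [-0.2, -0.1, 0.0]
opening: 16.0
grasp_force: 0.2
```

```bash
python3 - <<'E'
from cell import env, optics
import cv2
im=optics.get_image("top")[:,:,::-1];s=env.sense();print(s["tcp_pos"],s["wrist_force"])
w=optics.get_image("side")[:,:,::-1]
a=cv2.resize(im[90:290,170:310],None,fx=3,fy=3,interpolation=cv2.INTER_CUBIC)
b=cv2.resize(w[130:250,235:365],(420,388),interpolation=cv2.INTER_CUBIC)[:, :380]
import numpy as np
o=np.zeros((600,800,3),np.uint8);o[:,:420]=a;o[:388,420:]=b;cv2.imwrite("pics/p1.png",o)
E
```

```text
[463.54887076 155.18133742   7.76956961] [ 0.39723107 -0.16359338  0.28232804]
```

View pics/p1.png

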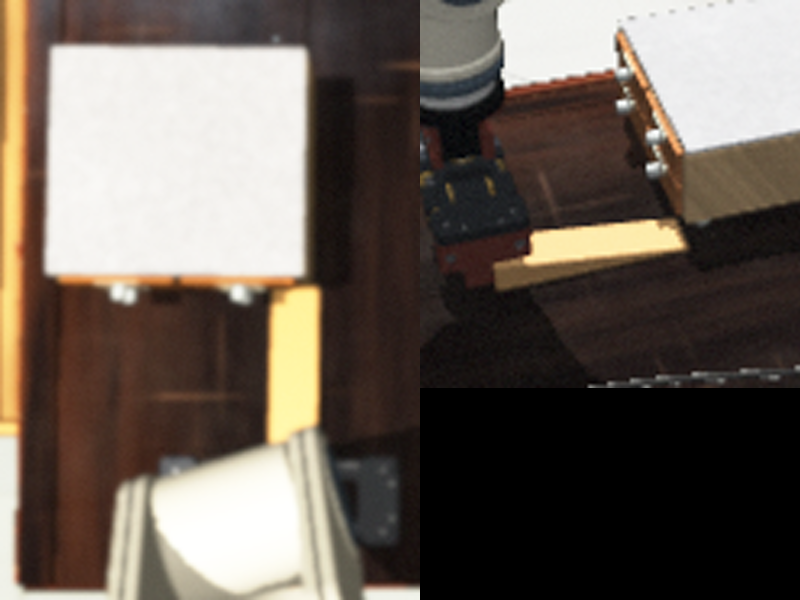

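The wedge is now straight (edges vertical, columns 270–318 in the crop) and in line with the foot to about 2 mm. I'll carry on pushing.

>>> drive_tool([
  [[0.016,0.004,-0.001,0,0],[0.016,0.004,-0.001,0,0],[0.016,0.004,0,0,0],[0.016,0.004,0,0,0],[0.016,0.004,0,0,0],[0.016,0.004,0,0,0],[0.016,0.004,0,0,0],[0.016,0.004,0,0,0]],
])

```text
time_s: 5.2
tcp_pos: [494.3, 157.0, 7.7]
ee_rot: [0.0, 1.0, -0.0, -0.0]
wrist_force: [-1.4, 0.2, 0.3]
opening: 15.7
grasp_force: 0.5
```

>>> drive_tool([
  [[0.016,0.002,0,0,0],[0.016,0.002,0,0,0],[0.016,0.001,0,0,0],[0.016,0.001,0,0,0],[0.016,0.001,0,0,0],[0.016,0.001,0,0,0],[0.016,0.001,0,0,0],[0.016,0.001,0,0,0]],
])

```text
time_s: 6.2
tcp_pos: [500.9, 156.5, 7.4]
ee_rot: [0.001, 1.0, -0.0, -0.003]
wrist_force: [-12.5, 1.2, 10.3]
opening: 15.8
grasp_force: 6.2
```

Force has risen to 12.5 N, more than expected, so I'm relaxing the push and looking.

>>> drive_tool([
  [[0.016,-0.003,0,0,0],[0.016,-0.003,0,0,0],[0.016,-0.003,0,0,0],[0.016,0,0,0,0],[0.016,0,0,0,0],[0.016,0,0,0,0],[0.016,0,0,0,0],[0.016,0,0,0,0]],
])

```text
time_s: 7.2
tcp_pos: [495.1, 157.0, 7.7]
ee_rot: [-0.0, 1.0, -0.0, 0.0]
wrist_force: [0.3, 0.3, -0.2]
opening: 15.9
grasp_force: 0.0
```

```bash
python3 - <<'E'
from cell import env, optics
import cv2
import numpy as np
im=optics.get_image("top")[:,:,::-1];s=env.sense();print(s["tcp_pos"],s["wrist_force"])
w=optics.get_image("side")[:,:,::-1]
a=cv2.resize(im[90:290,170:310],None,fx=2.5,fy=2.5,interpolation=cv2.INTER_CUBIC)
b=cv2.resize(w[130:250,260:360],(450,540),interpolation=cv2.INTER_CUBIC)
o=np.zeros((600,800,3),np.uint8);o[:500,:350]=a;o[:540,350:]=b;cv2.imwrite("pics/p2.png",o)
E
```

```text
[495.09195084 156.98855434   7.67060298] [ 0.55789585  0.61940103 -0.65208633]
```

View pics/p2.png

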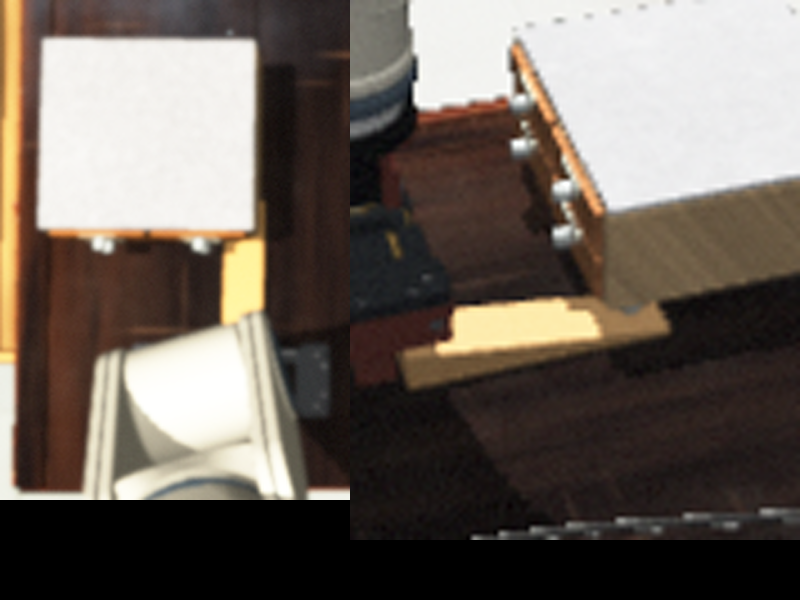

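The side crop shows the wedge's thin end (668, 330) clearly past the stud at (632, 308). The contact position implies a gap of about 5 mm, and the cabinet hasn't moved. Now to retreat, rise and press-test.

>>> drive_tool([
  [[0,-0.015,0,0,0],[0,-0.015,0,0,0],[0,0,0,-0.05,0],[0,0,0,-0.05,0],[0,0,0,-0.05,0],[0,0.03,0,0,0],[0,0.05,0,0,0],[0,0.05,0,0,0]],
])

```text
time_s: 8.3
tcp_pos: [595.0, 157.1, 157.8]
ee_rot: [0.0, 1.0, 0.0, -0.0]
wrist_force: [1.1, 1.1, -0.4]
opening: 0.3
grasp_force: 0.0
```

>>> drive_tool([
  [[0,0.03,0,0,0],[0,0.029,0,0,0],[0,0,0,0.03,0],[0,0,0,0.015,0],[0,0,0,0.003,0],[0,0,0,0.001,0],[0,0,0,0,0],[0,0,0,0,0]],
])

```text
time_s: 9.3
tcp_pos: [654.5, 157.1, 109.5]
ee_rot: [-0.0, 1.0, -0.0, 0.001]
wrist_force: [0.7, -0.4, 0.6]
opening: 0.2
grasp_force: 0.0
```

>>> drive_tool([
  [[0,0,0,0.003,0],[0,0,0,0.002,0],[0,0,0,0.002,0],[0,0,0,0.001,0],[0,0,0,0.001,0],[0,0,0,0.001,0],[0,0,0,0,0],[0,0,0,0,0]],
])

```text
time_s: 10.3
tcp_pos: [654.0, 156.9, 100.2]
ee_rot: [0.0, 1.0, -0.0, -0.0]
wrist_force: [-3.7, -1.9, 10.9]
opening: 0.4
grasp_force: 5.6
```

>>> drive_tool([
  [[0,0,0,0.001,0],[0,0,0,0.001,0],[0,0,0,0,0],[0,0,0,0,0],[0,0,0,0,0],[0,0,0,0,0],[0,0,0,0,0],[0,0,0,0,0]],
])

```text
time_s: 11.3
tcp_pos: [654.0, 156.8, 99.9]
ee_rot: [0.0, 1.0, -0.0, 0.0]
wrist_force: [-9.5, -3.0, 23.2]
opening: 0.4
grasp_force: 11.7
```

The top reads 100.2 mm at 11 N and 99.9 mm at 23 N, so it no longer gives. Now to rise and back away.

>>> drive_tool([
  [[0,0,0,-0.003,0],[0,0,0,-0.005,0],[0,0,0,-0.02,0],[0,0,0,-0.04,0],[0,0,0,-0.04,0],[0,-0.05,0,0,0],[0,-0.05,0,0,0],[0,0,0,0,0]],
])

```text
time_s: 12.3
tcp_pos: [551.0, 156.8, 205.5]
ee_rot: [0.0, 1.0, 0.0, -0.001]
wrist_force: [0.8, -0.7, 0.2]
opening: 0.3
grasp_force: 0.0
```

```bash
python3 - <<'E'
from cell import env, optics
import cv2
import numpy as np
im=optics.get_image("top")[:,:,::-1];s=env.sense();print(s["tcp_pos"],s["wrist_force"])
w=optics.get_image("side")[:,:,::-1]
a=cv2.resize(im[90:290,170:310],None,fx=2.5,fy=2.5,interpolation=cv2.INTER_CUBIC)
b=cv2.resize(w[130:250,260:360],(450,540),interpolation=cv2.INTER_CUBIC)
o=np.zeros((600,800,3),np.uint8);o[:500,:350]=a;o[:540,350:]=b;cv2.imwrite("pics/p3.png",o)
E
```

```text
[553.61718704 157.16266594 206.00354022] [ 0.24704112 -0.24141169  0.9451469 ]
```

View pics/p3.png

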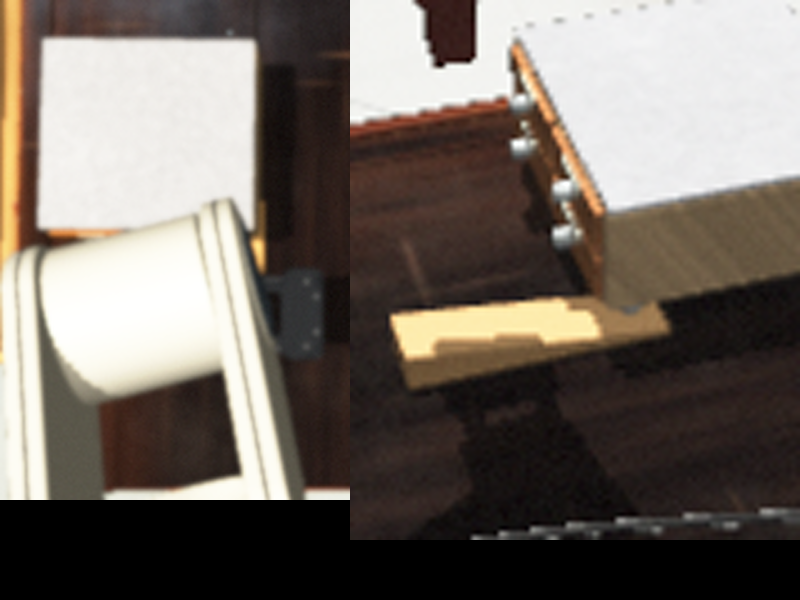

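The wedge sits under the stud with its thin corner at crop (668, 330), and the cabinet is unmoved. One check of the wedge position from that corner, then hand in.

```bash
python3 - <<'E'
from h import *
from cell import optics, order
p=ray(optics.calibration("side"),(260+318/4.5-.4,130+328/4.5-.4),2);print(p)
if 663<p[0]<690: print(order.sign_off())
E
```

```text
[672.00395387 142.84713711   2.        ]
the job is handed in; nothing more can be done
None
```

The job is handed in, but no verdict came back. The wedge is about 18 mm past the short foot's axis, with the foot about 2 mm off its centreline. Under the press test the cabinet's top moved only 0.3 mm between 11 N and 23 N, above the 8–15 N called a firm press. The wedge push peaked at 12.5 N, above the expected 3–6 N. The cabinet did not move in the images, I sent nothing near the other objects (not re-measured), and the arm is clear.

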